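Seat the blank flange and hold the index pin out

TASK

The round steel blank flange lies tipped in the black nest of the indexing fixture, one side propped on a stiff ejector pin: press it down until it sits level and fully home in the nest. Then take the red knob of the sprung index pin, pull it straight up all the way back so that the pin is clear of its hole in the dial, and finish while still gripping it and holding it there, so that a colleague can turn the dial. Leave the loose parts lying round the fixture where they are.

Things in the scene. Friction and masses are not known exactly. Their poses are not given: they have to be found in the camera images.
- fixture: Indexing fixture, bolted down. Origin: on the worktop under the dial's axis; z up. Dark base plate 170 (x) x 206 (y) x 14 mm, centred 15 mm toward +y of the origin; round aluminium dial, radius 78 mm, top at z = 30 mm, with eight index holes. A grey bracket stands on the +y side (y 50 to 112 mm, 44 mm wide, top at z = 56 mm) and carries the index pin's barrel (radius 9 mm, top at z = 60 mm) above a dial hole, 66 mm from the axis along the fixture's +y.
- nest: Round black nest fixed on the dial, coaxial with it, at any turn. Origin: centre of its underside (30 mm above the worktop). Outer radius 44 mm; inner radius 37 mm; floor 4 mm and rim top 9 mm above its origin. The ejector pin comes up through its floor 24 mm from the centre along the nest's own -y.
- ejector (a joint): Stiff brass ejector pin (10 mm thick, domed) in the nest's floor, hidden under the flange; about 0 m = standing 9 mm proud of the floor, 0.009 m = flush with it. It has no spring: about 5.5 N of friction keeps it where it is pushed, so it gives way to 6 to 10 N of push on the flange above it and stays down.
- over_ejector (a point): Point fixed to the nest, on the ejector's axis, at the height of the flange's top face when the flange is seated (47 mm above the worktop): press the flange here, down to this height. The tipped flange's top stands about 10 mm above this point. It lies 72 to 90 mm from the red knob's axis.
- flange: Loose round steel blank flange, 70 mm across, 13 mm thick, 0.25 to 0.4 kg, lying in the nest and tipped by about 0.15 rad, the side over the ejector high. Origin: centre of its underside; z is its axis. Seated: level, its origin 4 mm above the nest's origin and its top face 47 mm above the worktop.
- index_pin (a joint): Sprung index pin with the red knob: 0 m = seated in the dial hole, grows as it is pulled straight up, 0.016 m = fully back at its stop; its nose leaves the hole at 0.012 m. The spring pulls it back down with 7 N when seated and 12.6 N when fully back; let go, it snaps back.
- knob_mid (a point): Middle of the red knob of the index pin (on its axis, moves with it). The knob is an upright ribbed cylinder 26 mm in diameter and 28 mm tall, from 14 mm below to 14 mm above this point; seated, its underside is 61 mm and its top 89 mm above the worktop, 1 mm above the barrel. Nothing stands beside it above 60 mm, so it can be pinched from above at any yaw.
- gaskets: Bystander: stack of copper gaskets, a ring 49 mm across and 10 mm high; origin under its centre. Leave it alone.
- pipe_clamp: Bystander: aluminium pipe clamp with a red wing nut, 57x88x17 mm; origin under its centre. Leave it alone.
- centering_ring: Bystander: small metal ring with black seal, 42 mm across, 8 mm high; origin under its centre. Leave it alone.
- small_key: Bystander: black hex key, 32x84x9 mm; origin under its centre. Leave it alone.
There are look-alikes about, which are no part of the job. Leave any yellow look-alike of the flange alone.

How it is judged:
On the way, in this order (a step that is already met when the one before it is completed fails the run):
1. the flange is pressed level and home in the nest, the ejector down (value of joint ejector above 0.0075 m and angle between flange's own z axis and vertical below 0.03 rad and z of flange in the frame of nest below 0.0055 m and horizontal distance between flange and nest below 0.005 m), for 0.2 s.
2. the index pin is pulled fully back (value of joint index_pin above 0.0135 m), for 0.2 s.
At the end, for the whole second after the job is handed in: The index pin is held by the fingers at more than 13.5 mm of its 16 mm travel (clear of its hole from 12 mm), while the flange sits home in the nest: level within 0.03 rad, its underside within 1.5 mm of the nest's floor, centred within 5 mm, and the ejector pushed down by more than 7.5 of 9 mm (all of step 1 and value of joint index_pin above 0.0135 m and contact force between the fingers and fixture above 1 N); the arm keeps its last pose, push and grip.
It fails at once if a loose bystander is moved by more than 30 mm (distance of any of gaskets, pipe_clamp, centering_ring, small_key from where it was at the start of the episode above 0.03 m).
It also fails if it takes over 37 s, if anything falls off the work surface, if the arm or the gripper's body presses on something with over 40 N, if the wrist force passes 120 N, or if a joint passes its speed limit or range.

ROBOT

A 6-joint arm with a two-finger parallel gripper is mounted at the origin on a cart in front of the work surface, level with it; the furniture and walls round the work are solid. World frame = base frame: x ahead of the robot, y to its left, z up, the work surface at z = 0. Lengths are in m, angles in rad, forces in N, time in s.
With the tool pointing down it reaches from about 0.425 to 1.125 m from the base axis. Payload 14.9 kg.
Tool frame: the origin (TCP) lies midway between the tips of the shut fingers; the grasp point (between the pads) lies 19 mm behind it (manip.pinch_z is the distance from the TCP to the grasp point, in m); y points along the fingers, z is the direction in which the jaws open and shut, and the axes are right-handed (so a half turn about y gives the same grasp; the last joint's range is limited). The gripper opens to 91 mm and grips with 3 to 60 N. Pads are 32 mm wide; open, the fingers measure 118 mm over their backs; the gripper's body (76 mm by 178 mm) begins 60 mm behind the grasp point.
Start: joints at [1.075, 0.379, 1.734, -0, 1.028, -0.033], TCP at [0.313, 0.626, 0.214] pointing down, gripper open.
Joint ranges: [-2.77, 2.77], [-0.74, 2.19], [0, 2.66], [-1.06, 4.2], [0.31, 2.87], [-3.08, 3.08]. Speed limits (rad/s): [1.89, 1.89, 2.39, 3.14, 3.14, 3.14].

INTERFACE

Orientations are given as a rotation vector (axis times angle).
In Python, from rig import manip gives the robot as it stands. The module is installed in compiled form; this text tells all that it offers.
- The arm moves only by the shell command python3 -m crank 'ROWS' [FORCE]. ROWS is text: rows parted by semicolons, each of 7 numbers parted by spaces: the shift along the world's x, y, z in cm, then the turn, a rotation vector about the world's x, y, z in degrees, then the gripper's target within -1 to 1 (shut at 1, half-way at 0, fully open at -1). A call has 1 to 20 rows; each row shifts and turns the pose as measured when the row begins; what a row does not reach is not made up. A row lasts 1/10 s, in which the tool goes at most 50 mm and 8.59 degrees, less where a joint would pass 70% of its speed; a pose out of reach is approached as far as the arm can. A call with a gripper value outside its range is refused whole. The fingers move at their own pace and stop on an object; FORCE is the grip in N (left out, the last holds). Time passes only in rows, so rows that do not move let the fingers close. It gives the time, the measured TCP pose, the force and the opening at its end, in the units of the state.
- manip.get_state(): the state, without advancing time (a new reading comes with each control period).
- manip.camera(name): name is "scene" or "top" or "wrist"; returns (picture, depth): 400x640x3 uint8, red, green, blue; 400x640 float32, m along the optical axis (not along the pixel's ray), 0 where there is no reading.
- manip.get_calibration(name): a dict with "fx", "fy", "cx", "cy" (pixels), "world_from_camera" (4x4, takes a point from camera to world coordinates); the wrist camera has in their place "T_tool_cam" (4x4, takes a point from camera to tool coordinates, whose origin is the TCP and whose axes are the tool frame's). Camera axes: x right, y up, looking along -z (the intrinsics and any distortion apply to the point x, -y, -z); pixel columns grow to the right and rows downward; lengths in m; the calibration is good to about 2 mm. A picture is of the moment at which its call begins: read the wrist's pose just before it. get_calibration takes no time and is no camera call.
- manip.hand_in(): hands the job in, once; it reports no verdict.
The state is a dict: "time_s": time; "q": joint angles; "joint_velocities": joint speeds; "joint_efforts": joint torques, N m; "tool_pos": TCP position; "eef_rot": TCP orientation; "ft_force": force on the tool from outside, world axes, zero at the start; "torque": the same for the moment, N m; "finger_gap": finger opening in m.
Only numpy, scipy, OpenCV 4.12 (cv2) and the standard library are available. Lean on these libraries where they do the work, as an engineer would, in place of code of your own. Each camera call takes 0.05 s, during which the arm holds its last target. There are 200 camera calls.

## Working session

There is one attempt and no reset: what is moved stays moved. The work goes in short steps, Python scripts to look and compute and a shell command to move; the robot and the scene stay as the last step left them, time stands still between calls to the robot, and variables do not carry over. Pictures are saved under pics/ and viewed, about 8 in all and at most 12, crops included, and the job is handed in when it is done.

```bash
mkdir -p pics
cat > h.py <<'E'
import numpy as np,cv2
from scipy.spatial.transform import Rotation as R
from rig import manip
def cloud(name):
    s=manip.get_state(); rgb,d=manip.camera(name); c=manip.get_calibration(name)
    if name=="wrist":
        T=np.eye(4);T[:3,:3]=R.from_rotvec(s["eef_rot"]).as_matrix();T[:3,3]=s["tool_pos"];W=T@np.array(c["T_tool_cam"])
    else: W=np.array(c["world_from_camera"])
    v,u=np.mgrid[:d.shape[0],:d.shape[1]]
    P=np.stack([(u-c["cx"])/c["fx"]*d,-(v-c["cy"])/c["fy"]*d,-d],-1)
    P=P@W[:3,:3].T+W[:3,3]; P[d==0]=np.nan
    return rgb,d,P,c
def save(rgb,f): cv2.imwrite(f,cv2.cvtColor(rgb,cv2.COLOR_RGB2BGR))
def red(rgb):
    h=cv2.cvtColor(rgb,cv2.COLOR_RGB2HSV)
    return ((h[...,0]<8)|(h[...,0]>172))&(h[...,1]>150)&(h[...,2]>60)
E
python3 - <<'E'
from h import *
print(manip.get_state())
for n in("top","scene"):
    rgb,d,P,c=cloud(n); save(rgb,f"pics/{n}0.png"); np.savez(f"{n}0.npz",rgb=rgb,P=P); print(n,{k:v for k,v in c.items()})
    m=red(rgb).astype(np.uint8); k,l,st,ce=cv2.connectedComponentsWithStats(m)
    for i in range(1,k):
        if st[i,4]>25: q=P[l==i]; print(ce[i].round(),st[i,4],np.nanmedian(q,0).round(3),np.nanmin(q,0).round(3),np.nanmax(q,0).round(3))
E
```

```text
{'time_s': 0.0, 'q': array([ 1.07470719e+00,  3.79429360e-01,  1.73479117e+00,  2.51446842e-05,
        1.02847042e+00, -3.32996212e-02]), 'joint_velocities': array([ 0.00014008,  0.00063418, -0.00056849,  0.00099223, -0.00011512,
       -0.00094383]), 'joint_efforts': array([ 7.32417466e-04, -7.63738489e+01, -4.34361792e+01,  6.50617504e-02,
        4.24110680e-02, -8.27917370e-05]), 'tool_pos': array([0.31232207, 0.626017  , 0.21326856]), 'eef_rot': array([-1.5412206 ,  0.36319258, -0.36270497]), 'ft_force': array([0.46997134, 0.25954841, 0.04568247]), 'torque': array([-1.77855966e-05,  6.10306703e-02, -7.69600660e-05]), 'finger_gap': 0.09119626150144347}
top {'fx': 406.6015270018839, 'fy': 406.6015270018839, 'cx': 325.9240843594791, 'cy': 194.337793338751, 'world_from_camera': array([[ 0.02854831,  0.99036416, -0.13551316,  0.40719535],
       [-0.99945985,  0.0260732 , -0.02000492,  0.01886788],
       [-0.01627889,  0.13601107,  0.99057356,  1.04556076],
       [ 0.        ,  0.        ,  0.        ,  1.        ]])}
[255.  36.] 133 [0.896 0.213 0.16 ] [0.881 0.198 0.155] [0.914 
[... 741 characters left out ...]
  0.        ,  0.        ,  1.        ]])}
[364. 120.] 28 [0.894 0.209 0.159] [0.883 0.196 0.155] [0.905 0.224 0.163]
[540. 150.] 126 [ 0.418 -0.475  0.577] [ 0.411 -0.49   0.566] [ 0.452 -0.461  0.59 ]
[489. 193.] 914 [ 0.467 -0.428  0.46 ] [ 0.449 -0.455  0.432] [ 0.497 -0.395  0.483]
[315. 189.] 38 [0.576 0.099 0.08 ] [0.57  0.093 0.065] [0.589 0.111 0.092]
[420. 224.] 131 [ 0.707 -0.2    0.068] [ 0.696 -0.241  0.035] [ 0.747 -0.156  0.074]
[495. 223.] 37 [ 0.454 -0.455  0.425] [ 0.448 -0.459  0.423] [ 0.463 -0.449  0.427]
[480. 226.] 26 [ 0.444 -0.441  0.414] [ 0.442 -0.445  0.411] [ 0.446 -0.436  0.419]
[596. 266.] 104 [ 0.429 -0.584  0.467] [ 0.42  -0.595  0.46 ] [ 0.447 -0.579  0.474]
```

View pics/top0.png

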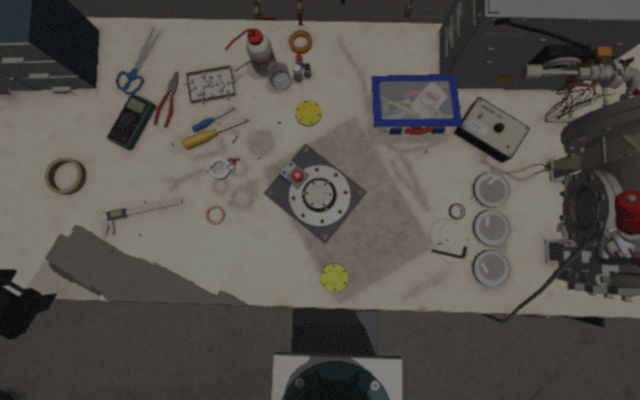

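Run:
```python
from h import *
print(R.from_rotvec(manip.get_state()["eef_rot"]).as_matrix().round(3))
D=np.load("top0.npz");P=D["P"];rgb=D["rgb"]
k=np.array([.58,.106])
m=(np.hypot(P[...,0]-.53,P[...,1]-.05)<.13)&(P[...,2]>.022)&(P[...,2]<.038)
q=P[m];(c,rad)=cv2.minEnclosingCircle(q[:,:2].astype(np.float32));print(c,rad,m.sum(),np.median(q,0))
print(np.hypot(*(k-c)))
g=rgb[120:260,240:400];save(cv2.resize(g,None,fx=4,fy=4,interpolation=cv2.INTER_CUBIC),"pics/crop.png")
```

```text
[[ 0.895 -0.     0.446]
 [-0.446 -0.001  0.895]
 [-0.    -1.    -0.001]]
(0.5335185527801514, 0.07729971408843994) 0.09958107769489288 1959 [0.53303156 0.04874275 0.03067632]
0.05462811864833772
```

```bash
python3 -m crank '5 -5 0 0 0 0 0;5 -5 0 0 0 0 0;5 -5 0 0 0 0 1;1 -5 0 0 0 0 1;1 -5 0 0 0 0 1;1 -5 0 0 0 0 1;0 -5 0 0 0 0 1;0 -5 0 0 0 0 1;0 -5 0 0 0 0 1;0 -5 0 0 0 0 1;0 -5 0 0 0 0 1' 20
```

```text
time_s: 1.2
tool_pos: [0.4487, 0.1215, 0.211]
eef_rot: [-1.543, 0.358, -0.356]
ft_force: [2.1, 0.1, 0.4]
finger_gap: 0.0063
```

```bash
python3 -m crank '3 -2 4 0 0 0 1;2 -2 4 0 0 0 1;0 0 0 0 0 0 1;0 0 0 0 0 0 1'
python3 - <<'E'
from h import *
rgb,d,P,c=cloud("wrist");save(rgb,"pics/w1.png");np.savez("w1.npz",rgb=rgb,P=P,d=d);print(c)
m=red(rgb).astype(np.uint8); k,l,st,ce=cv2.connectedComponentsWithStats(m)
for i in range(1,k):
    if st[i,4]>60: q=P[l==i]; print(ce[i].round(),st[i,4],np.nanmedian(q,0).round(4),np.nanmin(q,0).round(3),np.nanmax(q,0).round(3))
E
```

```text
time_s: 1.6
tool_pos: [0.4945, 0.0755, 0.2888]
eef_rot: [-1.545, 0.366, -0.358]
ft_force: [0.7, -0.1, -0.6]
finger_gap: 0.0004
{'fx': 356.96937325033974, 'fy': 356.96937325033974, 'cx': 317.2069103338103, 'cy': 198.76920592852665, 'T_tool_cam': array([[-7.15517343e-04, -9.61352246e-01, -2.75320444e-01,
        -7.69807744e-02],
       [ 1.25123160e-03,  2.75319438e-01, -9.61351986e-01,
        -1.69831538e-01],
       [ 9.99998961e-01, -1.03235366e-03,  1.00587848e-03,
         5.55236665e-04],
       [ 0.00000000e+00,  0.00000000e+00,  0.00000000e+00,
         1.00000000e+00]])}
[379. 228.] 421 [0.5797 0.1081 0.0873] [0.572 0.096 0.063] [0.598 0.121 0.09 ]
```

View pics/w1.png

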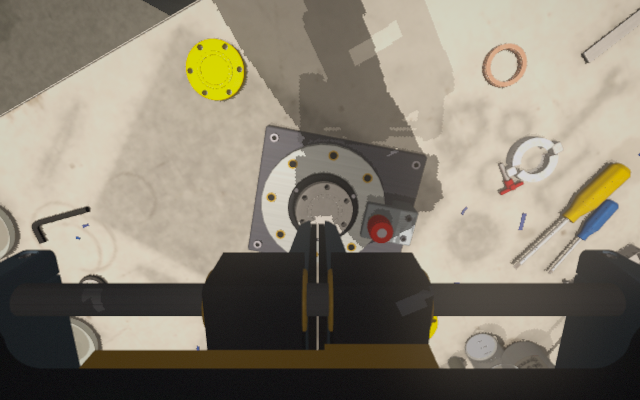

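```bash
python3 -m crank '3.5 -1.5 0 0 0 0 1;3.5 -2 0 0 0 0 1;0 0 0 0 0 0 1;0 0 0 0 0 0 1'
cat > fit.py <<'E'
from h import *
from scipy.optimize import least_squares
rgb,d,P,c=cloud("wrist");save(rgb,"pics/w2.png");np.savez("w2.npz",rgb=rgb,P=P,d=d)
m=red(rgb).astype(np.uint8); k,l,st,ce=cv2.connectedComponentsWithStats(m)
i=1+np.argmax(st[1:,4]); q=P[l==i]; t=q[q[:,2]>.085]; kn=(t.min(0)+t.max(0))/2
print("knob",ce[i].round(),st[i,4],np.nanmedian(t,0).round(4),t.min(0).round(4),t.max(0).round(4))
g0=np.array([.53,.05])
r=np.hypot(P[...,0]-g0[0],P[...,1]-g0[1])
# dial
q=P[(r<.1)&(abs(P[...,2]-.03)<.003)]
cands=cv2.convexHull(q[:,:2].astype(np.float32))[:,0]
f=least_squares(lambda x:np.hypot(*(cands-x).T)-.078,g0,loss="soft_l1",f_scale=.002);print("dial",f.x.round(4),len(q),(f.fun**2).mean()**.5, "knob dist",np.hypot(*(kn[:2]-f.x)).round(4))
c0=f.x; r=np.hypot(P[...,0]-c0[0],P[...,1]-c0[1])
fx=np.c_[P[(r<.026)]]; fx=fx[(fx[:,2]>.038)&(fx[:,2]<.065)]
A=np.c_[fx[:,:2]-c0,np.ones(len(fx))]
g=least_squares(lambda x:A@x-fx[:,2],[0,0,.05],loss="soft_l1",f_scale=.001).x
print("plane",g.round(4),"tilt",np.hypot(*g[:2]),len(fx),"res",np.median(abs(A@g-fx[:,2])))
up=g[:2]/np.hypot(*g[:2]); e=c0+.024*up
print("over_ej",e.round(4),"dist to knob",np.hypot(*(e-kn[:2])).round(4),"z there",(g[:2]@(e-c0)+g[2]).round(4))
s=manip.get_state();print(s["tool_pos"],s["eef_rot"])
E
python3 fit.py
```

```text
time_s: 2.05
tool_pos: [0.5634, 0.0425, 0.2843]
eef_rot: [-1.547, 0.367, -0.35]
ft_force: [-0.1, 0.7, 0.1]
finger_gap: 0.0004
knob [383. 164.] 437 [0.5843 0.1086 0.0878] [0.5729 0.0959 0.085 ] [0.5978 0.1207 0.09  ]
dial [0.5459 0.0563] 8188 0.0006139014593902773 knob dist 0.0653
plane [-0.0051 -0.1515  0.0511] tilt 0.15155751449554358 1668 res 0.0005567196135113604
over_ej [0.5451 0.0323] dist to knob 0.086 z there 0.0547
[0.56322772 0.04255607 0.28429747] [-1.54671712  0.36668954 -0.34964331]
```

View pics/w2.png

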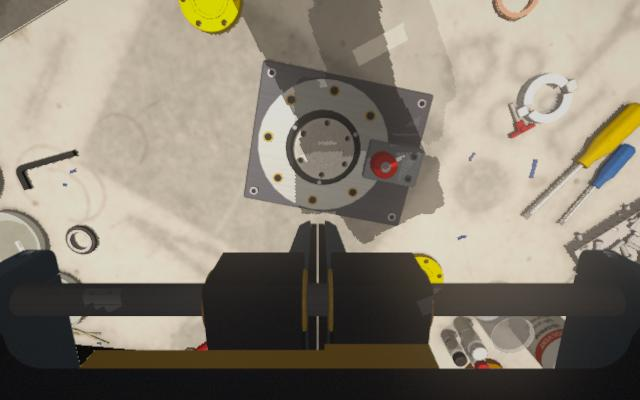

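```bash
python3 -m crank '-1.8 -1 -4 0 0 0 1;0 0 -5 0 0 0 1;0 0 -5 0 0 0 1;0 0 -4 0 0 0 1;0 0 -3 0 0 0 1;0 0 0 0 0 0 1;0 0 0 0 0 0 1'; python3 -c "
from h import *
s=manip.get_state();print(R.from_rotvec(s['eef_rot']).as_matrix().round(3),s['tool_pos'],s['ft_force'])"
```

```text
time_s: 2.8
tool_pos: [0.5373, 0.0376, 0.0688]
eef_rot: [-1.547, 0.361, -0.345]
ft_force: [0.1, 0.3, -0.2]
finger_gap: 0.0006
[[ 0.9   -0.011  0.435]
 [-0.435 -0.003  0.901]
 [-0.009 -1.    -0.008]] [0.53731734 0.03756181 0.06875723] [ 0.07563612  0.25718805 -0.22608505]
```

```bash
python3 -m crank '0.7 -0.5 -0.4 0 0 0 1;0.1 -0.1 -0.4 0 0 0 1;0 0 -0.3 0 0 0 1;0 0 -0.3 0 0 0 1;0 0 -0.3 0 0 0 1;0 0 -0.3 0 0 0 1'
```

```text
time_s: 3.4
tool_pos: [0.5497, 0.0314, 0.0536]
eef_rot: [-1.545, 0.353, -0.351]
ft_force: [-0.8, -2.1, 3.8]
finger_gap: 0.0005
```

```bash
python3 -m crank '-0.3 0.1 -0.3 0 0 0 1;0 0 -0.3 0 0 0 1;0 0 -0.3 0 0 0 1'; python3 -m crank '0 0 -0.3 0 0 0 1;0 0 -0.2 0 0 0 1;0 0 -0.2 0 0 0 1'
```

```text
time_s: 3.7
tool_pos: [0.5475, 0.0323, 0.0466]
eef_rot: [-1.546, 0.353, -0.351]
ft_force: [-34.8, -6.4, 110.4]
finger_gap: 0.0006
time_s: 4.0
tool_pos: [0.5473, 0.0323, 0.0468]
eef_rot: [-1.547, 0.357, -0.347]
ft_force: [-14.8, -2.3, 46.0]
finger_gap: 0.0006
```

Home firmly (force peaked at 110 N, close to the limit; gentler from here). Back off and check.

```bash
python3 -m crank '0 0 0.5 0 0 0 1;0 0 3 0 0 0 1;1 0 5 0 0 0 1;1 1 5 0 0 0 0;0 0 5 0 0 0 0;0 0 2 0 0 0 0;0 0 0 0 0 0 0;0 0 0 0 0 0 0' && python3 fit.py
```

```text
time_s: 4.8
tool_pos: [0.5627, 0.0436, 0.256]
eef_rot: [-1.548, 0.363, -0.341]
ft_force: [0.7, -0.7, 0.1]
finger_gap: 0.0375
knob [387. 171.] 519 [0.5839 0.1083 0.0878] [0.5729 0.0962 0.085 ] [0.5976 0.1205 0.0898]
dial [0.5458 0.0564] 9317 0.000612486149118976 knob dist 0.0653
plane [-0.001  -0.0048  0.0459] tilt 0.004907426525646198 1845 res 0.0005846944714217039
over_ej [0.5408 0.0329] dist to knob 0.0876 z there 0.046
[0.56261291 0.04360894 0.25565547] [-1.54784553  0.36348451 -0.34067249]
```

View pics/w2.png

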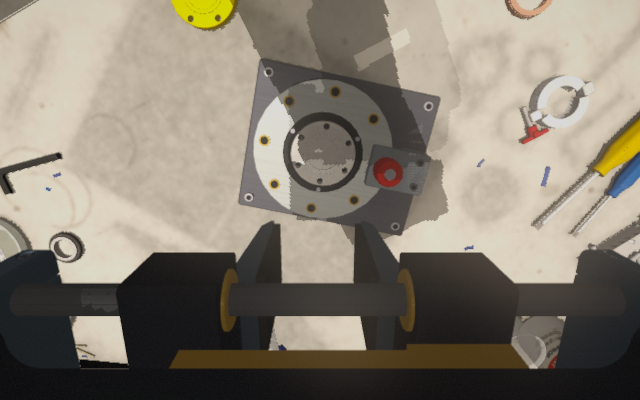

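```bash
python3 -m crank '1.2 3.3 0 0 0 0 -0.3;1.1 3.2 -2 0 0 0 -0.3;0 0 -5 0 0 0 -0.3;0 0 -5 0 0 0 -0.3;0 0 -2 0 0 0 -0.3;0 0 0 0 0 0 -0.3;0 0 0 0 0 0 -0.3'; python3 -c "
from h import *
s=manip.get_state();M=R.from_rotvec(s['eef_rot']).as_matrix();print(M.round(3),s['tool_pos'],s['ft_force'],np.degrees(np.cross(M[:,1],[0,0,-1])))"
```

```text
time_s: 5.55
tool_pos: [0.5796, 0.1102, 0.0997]
eef_rot: [-1.553, 0.375, -0.331]
ft_force: [-0.3, 0.4, 0.5]
finger_gap: 0.0594
[[ 0.9   -0.03   0.434]
 [-0.435 -0.004  0.901]
 [-0.025 -1.    -0.017]] [0.57957063 0.11023754 0.09971652] [-0.2642019   0.449962    0.46711555] [ 0.24426706 -1.71698708  0.        ]
```

```bash
python3 -m crank '0.5 -0.2 0 0.2 -1.7 0 -0.3;0 0 -1.5 0 0 0 -0.3;0 0 -1 0 0 0 -0.3;0 0 -0.5 0 0 0 -0.3;0 0 0 0 0 0 -0.3'; python3 -c "
from h import *
s=manip.get_state();M=R.from_rotvec(s['eef_rot']).as_matrix();print(s['ft_force'],np.degrees(np.cross(M[:,1],[0,0,-1])))"
```

```text
time_s: 6.05
tool_pos: [0.5854, 0.1081, 0.0696]
eef_rot: [-1.542, 0.352, -0.354]
ft_force: [0.5, 1.5, -0.3]
finger_gap: 0.0592
[ 0.4863988   1.49494762 -0.29262314] [0.02560115 0.06687427 0.        ]
```

```bash
python3 -m crank '0 0 -0.5 0 0 0 -0.3;0 0 0 0 0 0 1;0 0 0 0 0 0 1;0 0 0 0 0 0 1;0 0 0 0 0 0 1;0 0 0 0 0 0 1;0 0 0 0 0 0 1' 45
```

```text
time_s: 6.75
tool_pos: [0.586, 0.1083, 0.065]
eef_rot: [-1.542, 0.352, -0.355]
ft_force: [0.1, 0.4, -4.0]
finger_gap: 0.0251
```

```bash
python3 -m crank '0 0 0.4 0 0 0 1;0 0 0.4 0 0 0 1;0 0 0.4 0 0 0 1'; python3 -m crank '0 0 0.3 0 0 0 1;0 0 0.2 0 0 0 1'
```

```text
time_s: 7.05
tool_pos: [0.586, 0.1083, 0.0768]
eef_rot: [-1.542, 0.351, -0.355]
ft_force: [5.2, 0.7, -12.3]
finger_gap: 0.0252
time_s: 7.25
tool_pos: [0.5857, 0.1083, 0.0814]
eef_rot: [-1.541, 0.351, -0.355]
ft_force: [21.2, 4.2, -57.3]
finger_gap: 0.0247
```

```bash
python3 -m crank '0 0 0 0 0 0 1;0 0 0 0 0 0 1;0 0 0 0 0 0 1'
python3 - <<'E'
from h import *
for n in("scene","top"):
    rgb,d,P,c=cloud(n); o=np.load(n+"0.npz")
    save(cv2.resize(rgb[120:260,230:400],None,fx=4,fy=4,interpolation=cv2.INTER_CUBIC),f"pics/end_{n}.png")
    for a,b in(("before",o["rgb"]),("now",rgb)):
        p=o["P"] if a=="before" else P
        m=red(b)&(np.hypot(p[...,0]-.585,p[...,1]-.108)<.03)
        q=p[m]; print(n,a,m.sum(),q[:,2].min().round(4) if len(q) else "",q[:,2].max().round(4) if len(q) else "")
rgb,d,P,c=cloud("wrist");save(rgb,"pics/end_w.png")
r=np.hypot(P[...,0]-.5459,P[...,1]-.0563);q=P[(r<.026)&(abs(P[...,2]-.047)<.02)]
A=np.c_[q[:,:2]-[.5459,.0563],np.ones(len(q))];print(len(q),np.linalg.lstsq(A,q[:,2],rcond=None)[0] if len(q)>50 else "")
s=manip.get_state();print(s["time_s"],s["tool_pos"],s["ft_force"],s["finger_gap"])
E
```

```text
time_s: 7.55
tool_pos: [0.586, 0.1083, 0.0809]
eef_rot: [-1.541, 0.35, -0.356]
ft_force: [5.5, 0.8, -12.8]
finger_gap: 0.0247
scene before 38 0.065 0.0916
scene now 0  
top before 49 0.0773 0.0941
top now 0  
5620 [ 0.00053192 -0.00300331  0.0459981 ]
7.7 [0.58596667 0.10834408 0.08094735] [  4.90470058   1.60470453 -12.90479494] 0.025153305031668582
```

View pics/end_scene.png

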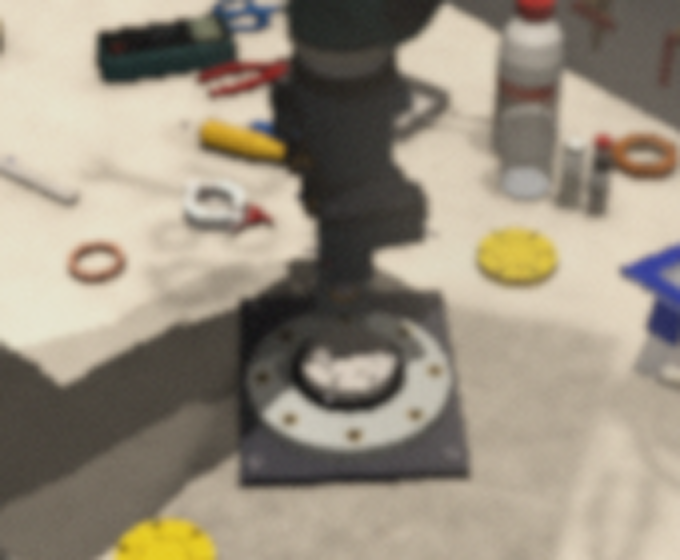

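```bash
python3 -m crank '0 0 0.05 0 0 0 1;0 0 0 0 0 0 1;0 0 0 0 0 0 1;0 0 0 0 0 0 1;0 0 0 0 0 0 1;0 0 0 0 0 0 1;0 0 0 0 0 0 1'; python3 -m crank '0 0 0.05 0 0 0 1'; python3 -m crank '0 0 0.05 0 0 0 1'
```

```text
time_s: 8.4
tool_pos: [0.586, 0.1083, 0.0809]
eef_rot: [-1.54, 0.349, -0.357]
ft_force: [5.1, 1.4, -13.5]
finger_gap: 0.025
time_s: 8.5
tool_pos: [0.5859, 0.1083, 0.0812]
eef_rot: [-1.54, 0.349, -0.357]
ft_force: [9.9, 2.7, -23.7]
finger_gap: 0.0249
time_s: 8.6
tool_pos: [0.5859, 0.1083, 0.0812]
eef_rot: [-1.54, 0.349, -0.357]
ft_force: [11.7, 2.0, -26.5]
finger_gap: 0.0251
```

View pics/end_w.png

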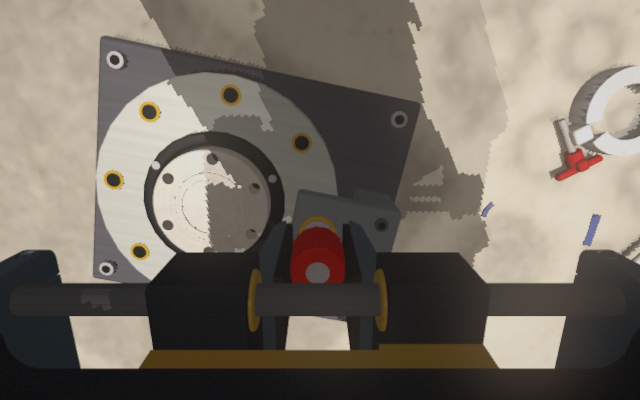

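The wrist view shows the knob (about 317, 262) held between the fingers and raised off the barrel, with the flange (about 212, 197) level in the nest. A 0.3 mm pull doubles the force, so the pin is on its stop.

```bash
python3 -c "
from rig import manip
print(manip.hand_in()); s=manip.get_state(); print(s['time_s'],s['tool_pos'],s['ft_force'],s['finger_gap'])"
```

```text
the job is handed in; nothing more can be done
None
the job is handed in; nothing more can be done
```

I pressed the flange home in the nest, then gripped the red knob with 45 N and pulled the index pin up to its stop. I handed the job in at about 8.6 s, still holding it there; no verdict was given.

- **Flange:** before the press it was tipped 0.15 rad. Afterwards the wrist camera gave a tilt of about 0.003 to 0.005 rad. The top face measured 46 mm, against 47 mm when seated, which is within the 2 mm calibration error.
- **Ejector:** I did not measure it directly; that it is down follows from the flange sitting level and home. I did not measure the flange's centring on the nest either, but it looked central in the pictures.
- **Index pin:** the tool rose about 16 mm with the knob. The downward pull held steady at about 13 N, matching the 12.6 N expected when fully back, and a further 0.3 mm of lift doubled it. I saw no slipping over the last second.
- **Bystanders:** the arm touched none of the loose parts, and those visible in the last pictures looked undisturbed. I did not measure their positions.
- **Press force:** the wrist force reached about 110 N as the flange bottomed out, higher than I intended but below the 120 N limit in the readings I took. I read it only at the end of each move, so a brief higher peak is possible.
- **Failed check:** the scene and top cameras could not confirm the knob's height at the end, because the gripper hid it.

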